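# Reset the ratchet of a tube-slanting board and set it to its lowest notch

## Robot

A 6-joint arm with a two-finger parallel gripper is mounted at the origin on the work surface. World frame = base frame: x ahead of the robot, y to its left, z up, the work surface at z = 0. Lengths are in m, angles in degrees, forces in N, time in s.
With the tool pointing down it reaches from about 0.4 to 0.825 m from the base axis. Payload 7 kg.
Tool frame: the origin (TCP) lies at the very end of the fingers, on their centre line; the grasp point (between the pads) lies 19 mm behind it; x points along the fingers, y is the direction in which the jaws open and shut, and the axes are right-handed (so a half turn about x gives the same grasp; the last joint's range is limited). The gripper opens to 88 mm and grips with 3 to 60 N. Pads are 19 mm wide; open, the fingers measure 130 mm over their backs; the gripper's body (78 mm by 193 mm) begins 47 mm behind the grasp point.
Start: joints at [82.512, 20.546, 0.682, 0, -70.136, -16.507], TCP at [0.275, 0.617, 0.227] pointing down, gripper open.
Joint ranges: [-176.03, 176.03], [-82.01, 121.73], [-58.28, 71.71], [-173.87, 95.51], [-174.79, -0.11], [-173.66, 173.66]. Speed limits (degrees/s): [136.94, 136.94, 172.46, 180, 180, 180].

## Interface

Orientations are given as [roll, pitch, yaw] about the fixed x, y, z axes, in that order (R = Rz(yaw) Ry(pitch) Rx(roll)).
In Python, from plant import monitor, eyes, ticket gives the robot as it stands. The module is installed in compiled form; this text tells all that it offers.
- The arm moves only by the shell command python3 -m crank 'ROWS'. ROWS is JSON, a list of rows, each an object with "linear": the shift along the world's x, y, z in units of 60 mm (1.0 is 60 mm), a list of three; "rot": the turn, a rotation vector about the world's x, y, z in units of 5 degrees (1.0 is 5 degrees), a list of three; "hand": the opening, from 0 (shut) to 1 (fully open). In form: [{"linear": [tx, ty, tz], "rot": [ax, ay, az], "hand": hand}, ...]. A call has 1 to 20 rows; each row shifts and turns the pose as measured when the row begins; what a row does not reach is not made up. A row lasts 1/8 s, in which the tool goes at most 62.5 mm and 10.7 degrees, less where a joint would pass 70% of its speed; a pose out of reach is approached as far as the arm can. A call is refused whole if a number of a shift passes 1 or a number of a turn 1, either way. A call with a gripper value outside its range is refused whole. The fingers move at their own pace and stop on an object; the grip force is fixed at half the most. Time passes only in rows, so rows that do not move let the fingers close. It gives the time, the measured TCP pose, the force and the opening at its end, in the units of the state.
- monitor.get_obs(): the state, without advancing time (a new reading comes with each control period).
- eyes.snapshot(name): name is "scene" or "top" or "wrist"; returns a dict with "image" (400x640x3 uint8, red, green, blue), "depth" (400x640 float32, m along the optical axis (not along the pixel's ray), 0 where there is no reading), "K" (3x3 intrinsics, pixels), "camera_from_world" (4x4, takes a point from world to camera coordinates); the wrist camera has in their place "hand_eye" (4x4, takes a point from camera to tool coordinates, whose origin is the TCP and whose axes are the tool frame's). Camera axes: x right, y up, looking along -z (the intrinsics and any distortion apply to the point x, -y, -z); pixel columns grow to the right and rows downward; lengths in m; the calibration is good to about 2 mm. A picture is of the moment at which its call begins: read the wrist's pose just before it.
- ticket.close_job(): hands the job in, once; it reports no verdict.
The state is a dict: "clock": time; "joint_pos": joint angles; "qvel": joint speeds; "tau": joint torques, N m; "tool_pos": TCP position; "orientation": TCP orientation; "force": force on the tool from outside, world axes, zero at the start; "moment": the same for the moment, N m; "opening": finger opening in m.
Only numpy, scipy, OpenCV 4.12 (cv2) and the standard library are available. Lean on these libraries where they do the work, as an engineer would, in place of code of your own. Each camera call takes 0.05 s, during which the arm holds its last target.

## Task

The hinged board with the clipped-in tubes is propped too steep by its ratchet: set it to its lowest notch. The ratchet only lets it go up, so lift the board by its bar through the notches until it comes up against its sprung top stop and the pawl has tumbled away, lower it until its weight lies on the sprung rest at the bottom and the pawl has tumbled back in, then raise it over the first tooth, settle it on the pawl in that first notch and let go. Feel for stop, rest and pawl (both springs give only a few millimetres and must not be pressed hard), never let the board drop, and leave the other things on the bench alone.

Things in the scene. Friction and masses are not known exactly. Their poses are not given: they have to be found in the camera images.
- stand_hinge (a point): Middle of the board's hinge axis, 125 mm above the bench, on the fixed grey stand. Its x axis is level and points from the bar side to the hinge side, y lies along the hinge axis, z is up. The toothed wheel, pawl and side plate fill y = 100 to 152 mm, x = -120 to 130 mm of this frame, up to 230 mm above the bench.
- handle (a point): Centre of the round bar (12 mm thick, 120 mm long, along the hinge axis) on the board's free edge; 39 mm clear gap between bar and board. Pinch its middle from above, one finger on each side; it turns between the fingers as the board swings. In the hinge frame at board angle a: x = -(0.210 cos a + 0.005 sin a), z = 0.210 sin a - 0.005 cos a (m).
- tilt_board (a joint): Angle (rad) of the board above level, growing as the bar is raised. Four notches, nominally 0.30, 0.46, 0.62, 0.78; the pawl trips at about 1.15 (these up to 0.03 off, all alike; the pawl drops in some 0.025 above a notch). Starts in notch 2, 3 or 4. The top stop is met somewhere from 1.18 to 1.28, the bottom rest somewhere from -0.06 to 0.06: both are set differently each time.
- pawl (a joint): Angle (rad) of the pawl, a top-heavy dark steel tumbler at the wheel that falls to either side by its weight: about 0 = seated in a notch (0.2 on a tooth's tip; down to -0.2 with the board at the bottom), 0.85 = tripped, fallen away from the teeth. Tips over at about 0.4. When tripped, the board itself pushes it back in as it nears its rest. Need not be touched.
- stop_pad (a joint): Compression (m) of the rubber-faced spring stop that the wheel's peg meets at the top: 0 = free. 9 N/mm at the peg (about 2.9 N/mm felt at the bar); keep it below 3 mm, that is below some 15 N beyond the board's weight at the bar.
- rest_pad (a joint): Compression (m) of the sprung rest (a 26 x 110 mm rubber bar under the board, 155 mm from the hinge axis): 0 = free. 5 N/mm (about 2.7 N/mm felt at the bar). The board's own weight presses it 0.4 to 0.7 mm; keep it below 4 mm (some 13 N pressing down at the bar).
- stand: The fixed grey stand (base 270 x 194 mm) that carries the hinge. Origin: centre of its underside, 100 mm from the hinge towards the bar. The board (165 x 188 x 10 mm, six capped tubes) weighs 0.48 to 0.75 kg: 1.3 to 2.4 N at the bar. The hinge is damped, about 0.35 N m s/rad.
- dish: Bystander: loose clear shallow dish, 90 mm wide, 16 mm high. Origin: centre of the underside.
- tip_box: Bystander: loose box 87 x 122 x 80 mm with a clear lid. Origin: centre of the underside.
- pipette: Bystander: loose grey hand pipette lying on the bench, 230 mm long, 26 mm thick. Origin: on the bench under its body.

How it is judged (in metres and radians):
On the way, in this order (a step that is already met when the one before it is completed fails the run):
1. the board has come up against its top stop and the pawl has tumbled away (value of joint tilt_board above 1.1 rad and contact force between tilt_board and stop_pad above 1.5 N and value of joint pawl above 0.6 rad), for 0.05 s.
2. the board's weight lies on its rest and the pawl has tumbled back in (value of joint tilt_board below 0.09 rad and contact force between tilt_board and rest_pad above 0.8 N and value of joint pawl below 0.25 rad), for 0.1 s.
At the end, for the whole second after the job is handed in: the board rests at its first notch (0.24 to 0.36 rad), its weight carried by the seated pawl (pawl below 0.12 rad), still, let go of (value of joint tilt_board between 0.24 and 0.36 rad and value of joint pawl below 0.12 rad and velocity of joint tilt_board between -0.05 and 0.05 rad/s and contact force between tilt_board and pawl above 0.8 N); the robot touches nothing.
It fails at once if the board is let go of and drops (faster than 0.6 rad/s with nothing of the robot touching it) (velocity of joint tilt_board below -0.6 rad/s and contact force between tilt_board and the fingers below 0.05 N and contact force between tilt_board and the arm below 0.05 N).
It fails at once if the board is forced against its top stop (over 30 N there, some 15 N at the bar) (contact force between tilt_board and stop_pad above 30 N).
It fails at once if the board is pressed hard on its rest (over 20 N there, some 13 N at the bar) (contact force between tilt_board and rest_pad above 20 N).
It fails at once if the board is pressed or dropped hard onto the pawl (over 55 N there, some 17 N at the bar) (contact force between tilt_board and pawl above 55 N).
It fails at once if a bystander is pushed or knocked over (distance of any of dish, tip_box, pipette from where it was at the start of the episode above 0.03 m or angle between any of dish, tip_box's own z axis and vertical above 0.4 rad).
It also fails if it takes over 72 s, if anything falls off the work surface, if the arm or the gripper's body presses on something with over 40 N, if the wrist force passes 120 N, or if a joint passes its speed limit or range.

## Working session

There is one attempt and no reset: what is moved stays moved. The work goes in short steps, Python scripts to look and compute and a shell command to move; the robot and the scene stay as the last step left them, time stands still between calls to the robot, and variables do not carry over. Pictures are saved under pics/ and viewed, and the job is handed in when it is done.

```bash
mkdir -p pics; python3 - <<'E'
from plant import monitor, eyes
import cv2, numpy as np
o=monitor.get_obs(); print(o)
for n in ["scene","top","wrist"]:
    s=eyes.snapshot(n); cv2.imwrite(f"pics/{n}0.png",s["image"][:,:,::-1]); np.savez(f"pics/{n}0.npz",**s)
    print(n,s["K"].tolist(),(s["depth"]>0).mean(), np.round(s.get("camera_from_world",s.get("hand_eye")),4).tolist(), [k for k in s])
E
```

```text
{'clock': 0.0, 'joint_pos': array([ 8.25098983e+01,  2.05914399e+01,  6.32062068e-01, -1.94396638e-02,
       -7.01345389e+01, -1.65092770e+01]), 'qvel': array([ 0.03298943, -0.02731306,  0.01355027,  0.00293517, -0.08935442,
        0.04522672]), 'tau': array([ 1.87517021e-04, -5.82708442e+01,  2.93043888e+01,  6.99652523e+00,
        6.87154839e-03, -1.69074842e-04]), 'tool_pos': array([0.2743438 , 0.61619139, 0.22561176]), 'orientation': array([  95.49972783,   89.90432121, -108.5062717 ]), 'force': array([ 0.41654389,  0.60968237, -0.22805328]), 'moment': array([ 0.00695536, -0.03630646,  0.04903845]), 'opening': 0.08764359338861108}
scene [[360.943184452897, 0.0, 316.85140634128834], [0.0, 360.943184452897, 198.00395484844626], [0.0, 0.0, 1.0]] 0.9963359375 [[-0.15, 0.9886, 0.0111, 0.1249], [-0.8408, -0.1334, 0.5246, 0.4371], [0.5201, 0.0693, 0.8513, -1.5624], [0.0, 0.0, 0.0, 1.0]] ['image', 'depth', 'K', 'camera_from_world']
top [[477.5181119015635, 0.0, 311.8485981923146], [0.0, 477.5181119015635, 189.03834015779583], [0.0, 0.0, 1.0]] 0.9959921875 [[0.0064, -0.9999, -0.0081, -0.0226], [0.9988, 0.006, 0.0483, -0.5919], [-0.0483, -0.0084, 0.9988, -1.727], [0.0, 0.0, 0.0, 1.0]] ['image', 'depth', 'K', 'camera_from_world']
wrist [[287.6625264914429, 0.0, 324.5333029751002], [0.0, 287.6625264914429, 203.85166924604198], [0.0, 0.0, 1.0]] 0.9959296875 [[-0.0002, 0.292, -0.9564, -0.1589], [1.0, 0.0001, -0.0001, -0.0007], [0.0001, -0.9564, -0.292, -0.0805], [0.0, 0.0, 0.0, 1.0]] ['image', 'depth', 'K', 'hand_eye']
```

```bash
ls -la
```

```text
total 12
drwxr-xr-x  3 agent agent 4096 Dec  7 14:50 .
drwxr-xr-x 23 root  root  4096 Dec  7 14:50 ..
drwxr-xr-x  2 agent agent 4096 Dec  7 14:51 pics
```

View pics/scene0.png

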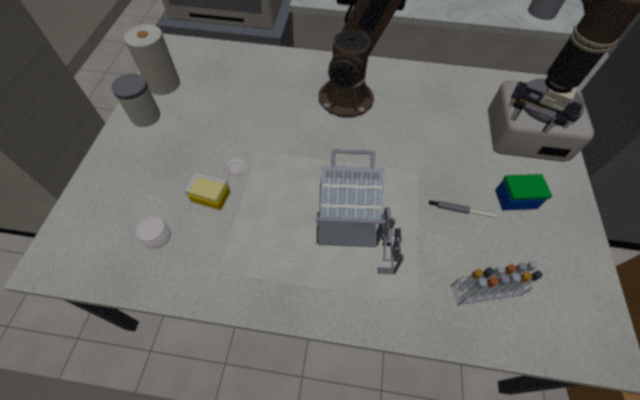

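View pics/top0.png

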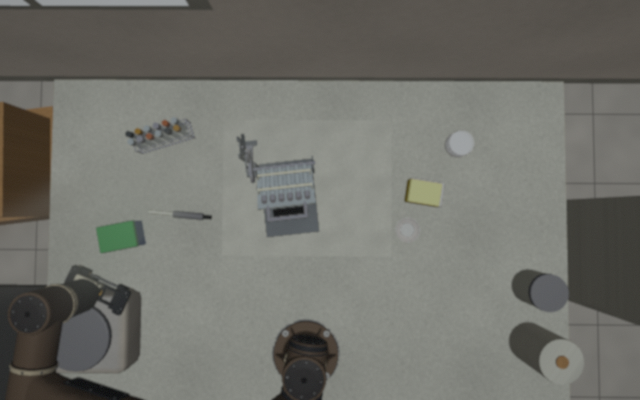

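View pics/wrist0.png

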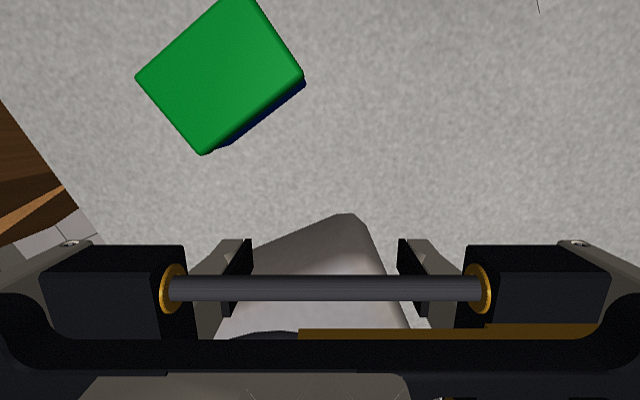

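The scene view shows the board with the bar toward the robot (bar near (353,153), ratchet at about (390,245)). In the top view, the bar is near (288,211) and the ratchet near (247,158). Next I'll enlarge these areas and measure with depth.

```bash
cat > h.py <<'E'
import numpy as np, cv2
from scipy.spatial.transform import Rotation as R
def cloud(s):
    K=s["K"];d=s["depth"];v,u=np.mgrid[0:d.shape[0],0:d.shape[1]]
    P=np.stack([(u-K[0,2])/K[0,0]*d,-(v-K[1,2])/K[1,1]*d,-d],-1)
    T=np.linalg.inv(s["camera_from_world"])
    W=P@T[:3,:3].T+T[:3,3]; W[d<=0]=np.nan
    return W
E
python3 - <<'E'
from h import *
s=np.load("pics/top0.npz");W=cloud(s)
im=s["image"][:,:,::-1]
c=im[120:250,220:340]; cv2.imwrite("pics/topz.png",cv2.resize(c,None,fx=5,fy=4.5,interpolation=cv2.INTER_CUBIC)[:600])
s2=np.load("pics/scene0.npz");W2=cloud(s2)
c=s2["image"][140:285,300:420,::-1]; cv2.imwrite("pics/scz.png",cv2.resize(c,None,fx=4,fy=4,interpolation=cv2.INTER_CUBIC))
for (u,v) in [(265,236),(318,233),(290,225),(288,211),(285,180),(257,165),(312,160),(250,160),(300,140)]: print(u,v,W[v,u].round(3))
print()
for (u,v) in [(353,153),(333,158),(374,158),(325,170),(380,170),(320,215),(382,215),(320,240),(375,243),(390,230)]: print(u,v,W2[v,u].round(3))
E
```

```text
265 236 [ 0.419  0.152 -0.008]
318 233 [ 0.432 -0.042  0.   ]
290 225 [0.461 0.06  0.012]
288 211 [0.511 0.062 0.109]
285 180 [0.615 0.07  0.159]
257 165 [0.675 0.178 0.052]
312 160 [ 0.686 -0.02   0.128]
250 160 [0.682 0.188 0.156]
300 140 [0.773 0.026 0.003]

353 153 [0.499 0.057 0.242]
333 158 [ 0.52  -0.001  0.231]
374 158 [ 0.312  0.144 -0.002]
325 170 [ 0.553 -0.02   0.21 ]
380 170 [0.528 0.146 0.212]
320 215 [ 0.666 -0.017  0.13 ]
382 215 [0.633 0.172 0.126]
320 240 [ 0.692 -0.011  0.007]
375 243 [0.676 0.17  0.011]
390 230 [0.706 0.191 0.172]
```

View pics/topz.png

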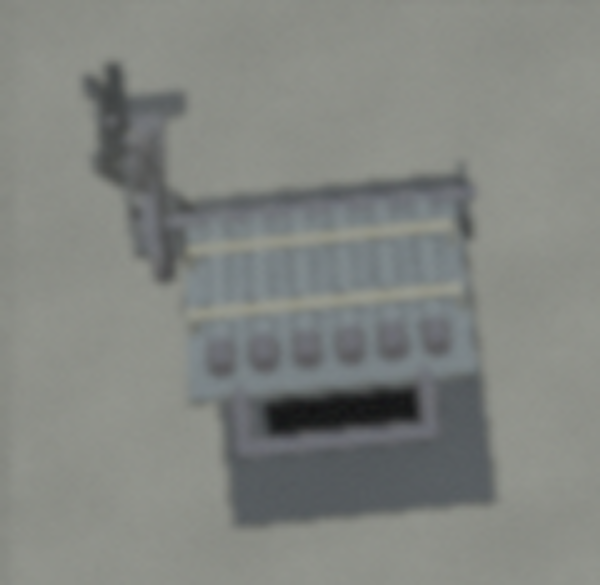

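View pics/scz.png

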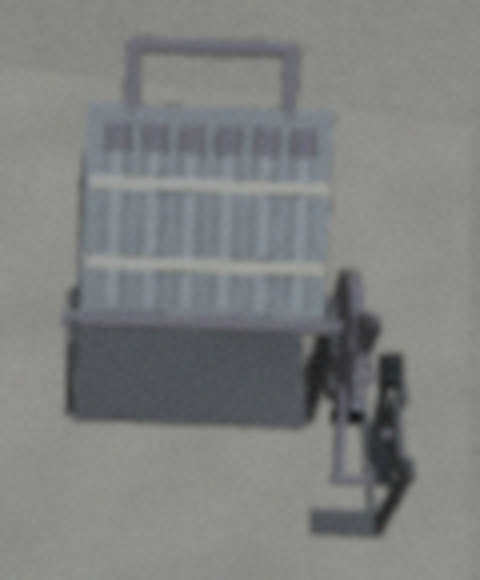

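```bash
python3 - <<'E'
from h import *
T=np.load("pics/top0.npz");S=np.load("pics/scene0.npz")
def Pm(s):
    return s["K"]@np.diag([1,-1,-1.])@s["camera_from_world"][:3]
def tri(a,b):
    x=cv2.triangulatePoints(Pm(T),Pm(S),np.array(a,float).reshape(2,1),np.array(b,float).reshape(2,1)).ravel();x=x[:3]/x[3]
    def pr(P): q=P@np.r_[x,1];return q[:2]/q[2]
    return x.round(4),(pr(Pm(T))-a).round(1),(pr(Pm(S))-b).round(1)
def ray(s,p,z):
    C=np.linalg.inv(s["camera_from_world"]);d=C[:3,:3]@np.diag([1,-1,-1.])@np.linalg.inv(s["K"])@[p[0],p[1],1]
    o=C[:3,3]; return (o+d*(z-o[2])/d[2]).round(4)
tz=lambda x,y:(220+(x-2.0)/5,120+(y-1.75)/4.5); sz=lambda x,y:(300+(x-1.5)/4,140+(y-1.5)/4)
print("barL",tri(tz(243,443),sz(297,46))); print("barR",tri(tz(432,430),sz(131,44)))
print("base near corners",ray(T,tz(235,525),.01),ray(T,tz(495,500),.01))
print("rod end R",tri(tz(468,187),sz(70,320)))
W=cloud(S)
# bar points by depth
for v in range(149,155):
    print([W[v,u].round(3).tolist() for u in (338,345,353,361,369)])
E
```

```text
barL (array([0.4884, 0.1169, 0.2491]), array([-0.3,  0. ]), array([-0.6, -0. ]))
barR (array([ 0.4983, -0.0039,  0.2396]), array([ 0.3, -0. ]), array([0.6, 0. ]))
base near corners [0.4191 0.1447 0.01  ] [ 0.4405 -0.0445  0.01  ]
rod end R (array([ 0.6819, -0.0238,  0.1282]), array([-0.,  0.]), array([-0.1, -0. ]))
[[0.293, 0.002, 0.001], [0.289, 0.029, 0.001], [0.279, 0.06, -0.004], [0.273, 0.091, -0.006], [0.271, 0.121, -0.001]]
[[0.497, 0.011, 0.244], [0.494, 0.032, 0.244], [0.49, 0.056, 0.244], [0.28, 0.091, -0.003], [0.275, 0.122, -0.004]]
[[0.5, 0.012, 0.243], [0.497, 0.033, 0.243], [0.494, 0.057, 0.244], [0.491, 0.081, 0.245], [0.487, 0.105, 0.245]]
[[0.503, 0.012, 0.242], [0.499, 0.033, 0.241], [0.497, 0.057, 0.244], [0.495, 0.081, 0.246], [0.489, 0.105, 0.243]]
[[0.504, 0.012, 0.239], [0.501, 0.033, 0.239], [0.499, 0.057, 0.242], [0.494, 0.081, 0.24], [0.492, 0.105, 0.242]]
[[0.315, 0.004, -0.002], [0.312, 0.031, -0.0], [0.306, 0.062, -0.002], [0.496, 0.082, 0.238], [0.493, 0.106, 0.238]]
```

```bash
python3 - <<'E'
from h import *
from plant import monitor
o=monitor.get_obs()
A=R.from_euler('xyz',o["orientation"],degrees=True).as_matrix()
print(A.round(4)) 
psi=6.3
for s in (1,-1):
    y=s*np.array([np.cos(np.radians(psi)),np.sin(np.radians(psi)),0]);x=np.array([0,0,-1.]);z=np.cross(x,y)
    B=np.c_[x,y,z]; print(s,np.degrees(R.from_matrix(B@A.T).as_rotvec()))
E
```

```text
[[-4.000e-04 -4.068e-01 -9.135e-01]
 [-1.200e-03 -9.135e-01  4.068e-01]
 [-1.000e+00  1.200e-03 -1.000e-04]]
1 [6.41013102e-02 5.77096937e-02 1.20301282e+02]
-1 [ 4.99051198e-02 -5.54323434e-02 -5.96986915e+01]
```

```bash
python3 -m crank '[{"linear":[0.1,-0.2,0.5],"rot":[0,0,-0.5],"hand":1},{"linear":[0.2,-0.5,0.5],"rot":[0,0,-0.7],"hand":1},{"linear":[0.25,-0.65,0.3],"rot":[0,0,-0.8],"hand":1},{"linear":[0.25,-0.65,0.2],"rot":[0,0,-0.8],"hand":1},{"linear":[0.25,-0.65,0.1],"rot":[0,0,-0.8],"hand":1},{"linear":[0.25,-0.65,0.1],"rot":[0,0,-0.8],"hand":1},{"linear":[0.25,-0.65,0.1],"rot":[0,0,-0.8],"hand":1},{"linear":[0.25,-0.65,0.1],"rot":[0,0,-0.8],"hand":1},{"linear":[0.25,-0.65,0.0],"rot":[0,0,-0.8],"hand":0.7},{"linear":[0.25,-0.65,0.0],"rot":[0,0,-0.8],"hand":0.5},{"linear":[0.25,-0.65,0.0],"rot":[0,0,-0.8],"hand":0.32},{"linear":[0.25,-0.65,0.0],"rot":[0,0,-0.8],"hand":0.32}]'
```

```text
clock: 1.65
tool_pos: [0.4434, 0.1708, 0.339]
orientation: [94.4, 89.6, -156.9]
force: [0.5, 0.5, 0.2]
opening: 0.0531
```

```bash
python3 -m crank '[{"linear":[0.25,-0.55,0.0],"rot":[0,0,-0.7],"hand":0.32},{"linear":[0.25,-0.5,0.0],"rot":[0,0,-0.7],"hand":0.32},{"linear":[0.2,-0.5,0.0],"rot":[0,0,-0.6],"hand":0.32},{"linear":[0.13,-0.35,0.0],"rot":[0,0,-0.4],"hand":0.32},{"linear":[0,0,0],"rot":[0,0,-0.1],"hand":0.32}]'
cat > w.py <<'E'
import sys
from h import *
from plant import monitor,eyes
def wristshot(name):
    o=monitor.get_obs(); s=eyes.snapshot("wrist"); o2=monitor.get_obs()
    print("tcp",o["tool_pos"].round(4),o2["tool_pos"].round(4),"F",o["force"].round(2),"M",o["moment"].round(2),"op",round(o["opening"],4),"t",o["clock"])
    A=R.from_euler('xyz',o["orientation"],degrees=True).as_matrix()
    print("jaw yaw", np.degrees(np.arctan2(-A[1,1],-A[0,1])).round(2),"approach",A[:,0].round(3))
    cv2.imwrite(f"pics/{name}.png",s["image"][:,:,::-1]); np.savez(f"pics/{name}.npz",**s,A=A,p=o["tool_pos"])
    return o,s,A
def wcloud(s,A,p):
    K=s["K"];d=s["depth"];v,u=np.mgrid[0:d.shape[0],0:d.shape[1]]
    P=np.stack([(u-K[0,2])/K[0,0]*d,-(v-K[1,2])/K[1,1]*d,-d],-1)
    H=s["hand_eye"];P=P@H[:3,:3].T+H[:3,3]
    return P@A.T+p
if __name__=="__main__": wristshot(sys.argv[1])
E
python3 w.py w1
```

```text
clock: 2.28
tool_pos: [0.4939, 0.0501, 0.3384]
orientation: [92.4, 89.5, -172.0]
force: [0.3, 0.0, 0.4]
opening: 0.0279
tcp [0.4939 0.0501 0.3384] [0.4937 0.0507 0.3384] F [0.31 0.03 0.39] M [ 0.13 -0.04  0.03] op 0.0279 t 2.275
jaw yaw 5.57 approach [-0.008 -0.001 -1.   ]
```

View pics/w1.png

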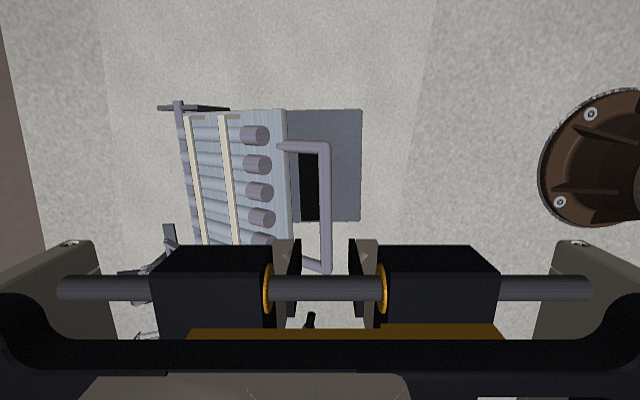

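The wrist view shows the bar running from about (327,145) to (330,270), between the finger pads. I'll measure it from the wrist depth.

```bash
python3 - <<'E'
from w import *
s=np.load("pics/w1.npz");W=wcloud(s,s["A"],s["p"])
pts=[]
for v in range(152,232,8):
    r=W[v,300:345]; m=(r[:,2]>0.2)&(r[:,2]<0.28)
    # top of bar: columns contiguous
    q=r[m]; print(v,np.where(m)[0][[0,-1]]+300, q.mean(0).round(4), q[:,2].max().round(4)); pts.append(q.mean(0))
p=np.array(pts);f=np.polyfit(p[:,1],p[:,0],1);print("slope deg",-np.degrees(np.arctan(f[0])),"x at y=.0565",np.polyval(f,.0565))
for (u,v) in [(340,112),(360,218),(300,215)]:print(u,v,W[v,u].round(4))
E
```

```text
152 [300 330] [0.5078 0.0025 0.239 ] 0.2468
160 [318 330] [0.4994 0.008  0.2453] 0.2465
168 [318 330] [0.4984 0.0151 0.2445] 0.2467
176 [318 331] [0.4972 0.0222 0.2445] 0.2464
184 [319 331] [0.4961 0.0294 0.2448] 0.2465
192 [319 331] [0.4953 0.0367 0.2449] 0.2467
200 [319 331] [0.4946 0.0443 0.2449] 0.247
208 [319 331] [0.4938 0.052  0.2446] 0.2467
216 [319 331] [0.4931 0.0597 0.2447] 0.2468
224 [320 331] [0.4919 0.0674 0.2451] 0.2467
slope deg 10.097087895429732 x at y=.0565 0.49270919285161946
340 112 [ 0.4762 -0.0375  0.0113]
360 218 [0.4184 0.1423 0.0022]
300 215 [0.5276 0.1439 0.0106]
```

```bash
python3 -m crank '[{"linear":[0,0.06,-0.4],"rot":[0,0.05,0.2],"hand":0.29},{"linear":[0,0.05,-0.5],"rot":[0,0,0],"hand":0.29},{"linear":[0,0,-0.3],"rot":[0,0,0],"hand":0.29},{"linear":[0,0,-0.1],"rot":[0,0,0],"hand":0.29}]'; python3 w.py w2
python3 - <<'E'
from w import *
s=np.load("pics/w2.npz");W=wcloud(s,s["A"],s["p"])
for v in range(120,300,10):
    r=W[v,280:370]; m=(r[:,2]>0.235)&(r[:,2]<0.252)&(abs(r[:,0]-.495)<.02)
    q=r[m]; 
    if m.sum()>4: print(v,np.where(m)[0][[0,-1]]+280, q.mean(0).round(4), q[:,2].max().round(4))
E
```

```text
clock: 2.82
tool_pos: [0.4929, 0.0603, 0.2591]
orientation: [81.1, 89.4, 178.0]
force: [-0.1, -0.4, -0.4]
opening: 0.0253
tcp [0.4929 0.0603 0.2591] [0.4928 0.0603 0.2588] F [-0.11 -0.39 -0.44] M [ 0.07 -0.13 -0.  ] op 0.0253 t 2.825
jaw yaw 6.87 approach [-0.011  0.    -1.   ]
140 [303 336] [ 0.5049 -0.0043  0.2421] 0.2459
150 [303 336] [0.5043 0.0016 0.242 ] 0.2466
160 [318 336] [0.499  0.0067 0.2448] 0.247
170 [318 336] [0.4983 0.0127 0.2449] 0.2467
180 [318 336] [0.4975 0.0189 0.2446] 0.246
190 [318 336] [0.4968 0.0251 0.2448] 0.2469
200 [318 336] [0.496  0.0316 0.2446] 0.2464
210 [318 335] [0.4955 0.0381 0.2448] 0.2467
220 [318 335] [0.4947 0.0448 0.2449] 0.2468
230 [318 335] [0.4938 0.0517 0.2447] 0.2465
240 [318 335] [0.493  0.0587 0.2447] 0.2462
250 [318 335] [0.4921 0.0658 0.2449] 0.2468
260 [318 335] [0.4912 0.0731 0.2448] 0.2466
270 [318 334] [0.4906 0.0806 0.2449] 0.2466
```

View pics/w2.png

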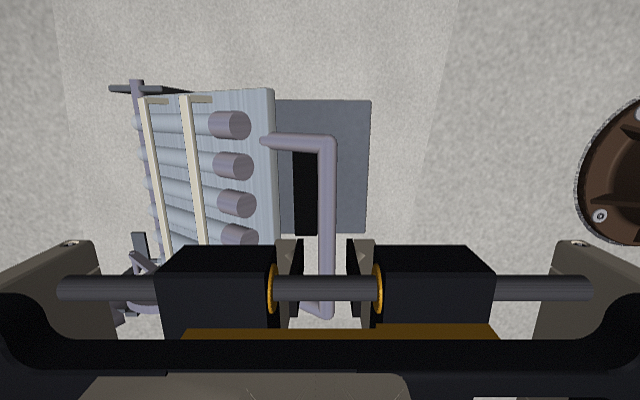

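```bash
python3 -m crank '[{"linear":[0,-0.05,-0.2],"rot":[0,-0.1,-0.05],"hand":0.29},{"linear":[0,0,-0.2],"rot":[0,0,0],"hand":0.29},{"linear":[0,0,-0.18],"rot":[0,0,0],"hand":0.29},{"linear":[0,0,0],"rot":[0,0,0],"hand":0.29}]'; python3 w.py w3
```

```text
clock: 3.38
tool_pos: [0.4938, 0.0588, 0.2247]
orientation: [-28.0, 89.9, 68.8]
force: [-0.7, 0.1, 1.1]
opening: 0.0253
tcp [0.4938 0.0588 0.2247] [0.4941 0.0589 0.2253] F [-0.69  0.14  1.1 ] M [ 0.06 -0.07  0.02] op 0.0253 t 3.375
jaw yaw 6.75 approach [ 0.001  0.001 -1.   ]
```

```bash
python3 -m crank '[{"linear":[0,0,-0.03],"rot":[0,0,0],"hand":0},{"linear":[0,0,0],"rot":[0,0,0],"hand":0},{"linear":[0,0,0],"rot":[0,0,0],"hand":0},{"linear":[0,0,0],"rot":[0,0,0],"hand":0}]'; python3 w.py w4
```

```text
clock: 3.92
tool_pos: [0.4916, 0.0586, 0.2237]
orientation: [59.5, 89.8, 156.2]
force: [0.4, -0.7, -1.9]
opening: 0.0108
tcp [0.4916 0.0586 0.2237] [0.4916 0.0586 0.2237] F [ 0.45 -0.7  -1.92] M [-0.06 -0.19 -0.06] op 0.0108 t 3.925
jaw yaw 6.71 approach [-0.003  0.001 -1.   ]
```

View pics/w4.png

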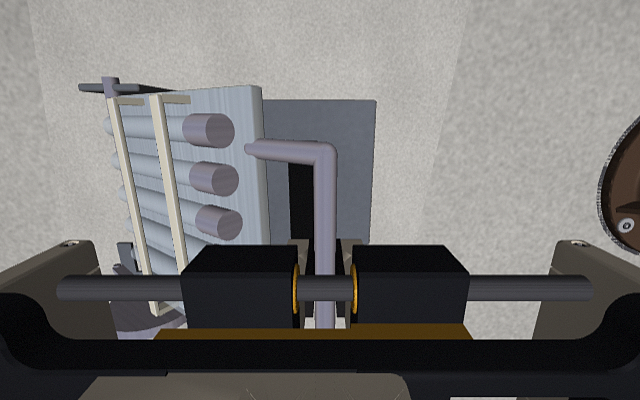

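```bash
cat > st.py <<'E'
from h import *
from plant import monitor
a0=0.607;psi=np.radians(6.6);xh=np.array([np.cos(psi),np.sin(psi),0])
P0=np.array([0.4916,0.0586,0.2237])
pos=lambda a:np.array([-(.21*np.cos(a)+.005*np.sin(a)),.21*np.sin(a)-.005*np.cos(a)])
def tcp(a):
    d=pos(a)-pos(a0);return P0+xh*d[0]+np.array([0,0,d[1]])
H=P0-(xh*pos(a0)[0]+np.array([0,0,pos(a0)[1]]))
def state():
    o=monitor.get_obs();p=o["tool_pos"];h=(p-H)@xh;z=(p-H)[2]
    a=np.arctan2(z,-h)+np.arctan2(.005,.21); r=np.hypot(h,z)
    f=o["force"];F=np.array([f@xh,f[2]])
    A=R.from_euler('xyz',o["orientation"],degrees=True).as_matrix()
    print("t",round(o["clock"],2),"a",round(a,4),"r-err mm",round((r-.21006)*1e3,2),"lat mm",round((p-H)@[-xh[1],xh[0],0]*1e3,2),"F xh,z",F.round(2),"tang(up)",round(F@[np.sin(a),np.cos(a)],2),"rad(out)",round(F@[-np.cos(a),np.sin(a)],2),"M",o["moment"].round(2),"op",round(o["opening"]*1e3,1),"appr",A[:2,0].round(3))
    return a,p
if __name__=="__main__":
    import sys
    a,p=state()
    if len(sys.argv)>1:
        b=float(sys.argv[1]);n=int(sys.argv[2]);q=p
        for k in range(1,n+1):
            t=tcp(a+(b-a)*k/n);print(((t-q)/.06).round(3),end=' ');q=t
E
python3 st.py 1.0 12
```

```text
t 3.98 a 0.6072 r-err mm -0.03 lat mm -0.02 F xh,z [-0.57 -0.84] tang(up) -1.01 rad(out) -0.02 M [ 0.16  0.1  -0.02] op 11.0 appr [-0.003  0.001]
[0.064 0.008 0.095] [0.067 0.008 0.092] [0.07  0.008 0.09 ] [0.073 0.008 0.088] [0.076 0.009 0.085] [0.079 0.009 0.083] [0.081 0.009 0.08 ] [0.084 0.01  0.077] [0.086 0.01  0.075] [0.089 0.01  0.072] [0.091 0.011 0.069] [0.093 0.011 0.066]
```

```bash
python3 -m crank '[{"linear":[0.065,0.008,0.095],"rot":[0,0,0],"hand":0},{"linear":[0.067,0.008,0.092],"rot":[0,0,0],"hand":0},{"linear":[0.07,0.008,0.09],"rot":[0,0,0],"hand":0},{"linear":[0.073,0.008,0.088],"rot":[0,0,0],"hand":0},{"linear":[0.076,0.009,0.085],"rot":[0,0,0],"hand":0}]'; python3 st.py 1.0 10
```

```text
clock: 4.6
tool_pos: [0.5116, 0.0609, 0.2506]
orientation: [80.5, 89.4, 177.2]
force: [-3.8, 0.8, -0.4]
opening: 0.0112
t 4.6 a 0.7668 r-err mm 0.75 lat mm -0.04 F xh,z [-3.7  -0.44] tang(up) -2.89 rad(out) 2.36 M [ 0.42  1.77 -0.08] op 11.2 appr [-0.01  0.  ]
[0.065 0.008 0.051] [0.057 0.007 0.058] [0.058 0.007 0.057] [0.06  0.007 0.055] [0.061 0.007 0.054] [0.062 0.007 0.053] [0.063 0.007 0.051] [0.064 0.007 0.05 ] [0.066 0.008 0.048] [0.067 0.008 0.047]
```

```bash
python3 -m crank '[{"linear":[0.085,0.009,0.07],"rot":[0,-0.05,0],"hand":0},{"linear":[0.085,0.01,0.075],"rot":[0,-0.05,0],"hand":0},{"linear":[0.087,0.01,0.073],"rot":[0,-0.05,0],"hand":0},{"linear":[0.09,0.01,0.07],"rot":[0,-0.03,0],"hand":0},{"linear":[0.092,0.01,0.067],"rot":[0,-0.03,0],"hand":0},{"linear":[0.094,0.011,0.064],"rot":[0,-0.03,0],"hand":0}]'; python3 st.py 1.12 5
```

```text
clock: 5.35
tool_pos: [0.5425, 0.0644, 0.28]
orientation: [-93.5, 89.5, 3.2]
force: [-5.5, 2.1, 1.0]
opening: 0.0105
t 5.35 a 0.9693 r-err mm 1.99 lat mm -0.05 F xh,z [-5.26  1.  ] tang(up) -3.77 rad(out) 3.8 M [0.54 2.15 0.03] op 10.5 appr [0.008 0.   ]
[0.105 0.013 0.034] [0.088 0.01  0.058] [0.089 0.01  0.055] [0.091 0.011 0.052] [0.092 0.011 0.05 ]
```

```bash
python3 -m crank '[{"linear":[0,0,0],"rot":[0,-0.03,0],"hand":0},{"linear":[0,0,0],"rot":[0,0,0],"hand":0}]'; python3 st.py 1.12 8; python3 w.py w5
```

```text
clock: 5.6
tool_pos: [0.5433, 0.0646, 0.2806]
orientation: [-93.2, 89.3, 3.5]
force: [-2.1, 0.8, -2.2]
opening: 0.0114
t 5.6 a 0.9744 r-err mm 2.01 lat mm -0.02 F xh,z [-2.   -2.16] tang(up) -2.87 rad(out) -0.67 M [0.39 1.04 0.  ] op 11.4 appr [0.012 0.001]
[0.071 0.009 0.009] [0.053 0.006 0.036] [0.053 0.006 0.035] [0.054 0.006 0.034] [0.054 0.006 0.033] [0.055 0.006 0.032] [0.055 0.006 0.031] [0.056 0.006 0.03 ] tcp [0.5433 0.0646 0.2806] [0.5433 0.0646 0.2806] F [-2.11  0.83 -2.16] M [0.39 1.04 0.  ] op 0.0114 t 5.6
jaw yaw 6.69 approach [ 0.012  0.001 -1.   ]
```

View pics/w5.png

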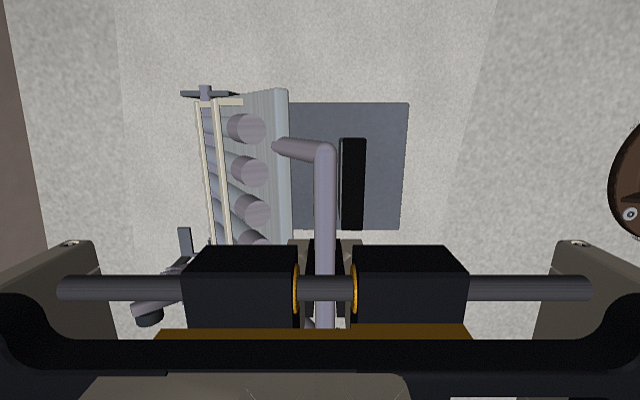

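```bash
python3 -m crank '[{"linear":[0.075,0.009,0.045],"rot":[0,0.05,0],"hand":0},{"linear":[0.08,0.009,0.045],"rot":[0,0.05,0],"hand":0},{"linear":[0.08,0.009,0.045],"rot":[0,0.03,0],"hand":0},{"linear":[0.08,0.009,0.042],"rot":[0,0,0],"hand":0},{"linear":[0.08,0.009,0.04],"rot":[0,0,0],"hand":0}]'; python3 st.py 1.25 8
```

```text
clock: 6.28
tool_pos: [0.5664, 0.0672, 0.2961]
orientation: [66.3, 89.9, 163.0]
force: [-4.7, 1.7, 1.8]
opening: 0.0109
t 6.28 a 1.1057 r-err mm 3.03 lat mm -0.01 F xh,z [-4.48  1.78] tang(up) -3.2 rad(out) 3.6 M [0.7  1.74 0.01] op 10.9 appr [-0.002  0.001]
[ 0.079  0.009 -0.015] [0.056 0.006 0.028] [0.057 0.007 0.027] [0.057 0.007 0.026] [0.058 0.007 0.025] [0.058 0.007 0.024] [0.058 0.007 0.023] [0.059 0.007 0.022]
```

```bash
python3 - <<'E'
from st import *
from scipy.optimize import least_squares
Q=np.array([[.4916,.0586,.2237],[.5116,.0609,.2506],[.5433,.0646,.2806],[.5664,.0672,.2961]])
h=(Q-H)@xh;z=Q[:,2]-H[2]
r=least_squares(lambda c:np.hypot(h-c[0],z-c[1])-.21006,[0,0]);print(r.x,r.fun)
c=r.x;print(np.arctan2(z-c[1],-(h-c[0]))+.0238)
E
```

```text
[0.00345497 0.00516005] [ 1.33550880e-04 -1.61797777e-04 -7.54260217e-05  1.10132524e-04]
[0.57744761 0.73757327 0.94659036 1.07968182]
```

```bash
python3 -m crank '[{"linear":[0.06,0.007,0.025],"rot":[0,0,0],"hand":0},{"linear":[0.06,0.007,0.025],"rot":[0,0,0],"hand":0},{"linear":[0.06,0.007,0.024],"rot":[0,0,0],"hand":0}]'; python3 st.py 1.25 8
```

```text
clock: 6.65
tool_pos: [0.5781, 0.0686, 0.3025]
orientation: [36.0, 90.0, 132.8]
force: [-3.9, 2.2, 1.5]
opening: 0.0109
t 6.65 a 1.1684 r-err mm 3.5 lat mm 0.03 F xh,z [-3.62  1.51] tang(up) -2.74 rad(out) 2.8 M [ 0.59  1.76 -0.08] op 10.9 appr [-0.     0.001]
[ 0.056  0.006 -0.038] [0.033 0.004 0.014] [0.033 0.004 0.014] [0.033 0.004 0.014] [0.033 0.004 0.013] [0.033 0.004 0.013] [0.033 0.004 0.013] [0.033 0.004 0.012]
```

```bash
python3 -m crank '[{"linear":[0.045,0.005,0.015],"rot":[0,0,0],"hand":0},{"linear":[0.04,0.005,0.014],"rot":[0,0,0],"hand":0}]'; python3 st.py;  python3 -m crank '[{"linear":[0.04,0.005,0.014],"rot":[0,0,0],"hand":0}]'; python3 st.py
```

```text
clock: 6.9
tool_pos: [0.5838, 0.0693, 0.3053]
orientation: [-51.9, 90.0, 44.9]
force: [-4.8, 1.2, 3.3]
opening: 0.0111
t 6.9 a 1.1986 r-err mm 3.76 lat mm -0.0 F xh,z [-4.66  3.28] tang(up) -3.14 rad(out) 4.75 M [ 0.59  1.74 -0.01] op 11.1 appr [0.001 0.001]
clock: 7.02
tool_pos: [0.5866, 0.0696, 0.3065]
orientation: [-66.9, 89.9, 29.9]
force: [-5.1, 2.2, 2.9]
opening: 0.0106
t 7.03 a 1.2127 r-err mm 3.86 lat mm 0.03 F xh,z [-4.77  2.89] tang(up) -3.46 rad(out) 4.38 M [ 0.56  1.76 -0.01] op 10.6 appr [0.001 0.001]
```

```bash
for i in 1 2; do python3 -m crank '[{"linear":[0.035,0.004,0.012],"rot":[0,0,0],"hand":0}]'>/dev/null; python3 st.py; done
```

```text
t 7.15 a 1.2246 r-err mm 3.81 lat mm -0.0 F xh,z [-4.16  3.16] tang(up) -2.84 rad(out) 4.38 M [ 0.54  1.69 -0.01] op 11.3 appr [0.001 0.001]
t 7.28 a 1.2361 r-err mm 3.75 lat mm -0.05 F xh,z [-3.36  4.17] tang(up) -1.8 rad(out) 5.04 M [0.61 1.78 0.03] op 11.1 appr [0.002 0.001]
```

```bash
for i in 1 2; do python3 -m crank '[{"linear":[0.035,0.004,0.016],"rot":[0,0,0],"hand":0}]'>/dev/null; python3 st.py; done; python3 w.py w6
python3 - <<'E'
from plant import eyes
import cv2
s=eyes.snapshot("scene");c=s["image"][140:285,300:420,::-1]; cv2.imwrite("pics/scz6.png",cv2.resize(c,None,fx=4,fy=4,interpolation=cv2.INTER_CUBIC))
E
```

```text
t 7.4 a 1.2471 r-err mm 3.84 lat mm -0.05 F xh,z [-5.01  1.76] tang(up) -4.19 rad(out) 3.26 M [ 0.56  2.12 -0.03] op 11.0 appr [0.001 0.001]
t 7.53 a 1.2537 r-err mm 3.87 lat mm -0.08 F xh,z [-8.16  1.87] tang(up) -7.17 rad(out) 4.33 M [ 0.64  3.27 -0.1 ] op 10.8 appr [-0.001  0.   ]
tcp [0.5947 0.0705 0.3096] [0.5948 0.0704 0.3097] F [-8.43  1.83  1.87] M [ 0.64  3.27 -0.1 ] op 0.0108 t 7.525
jaw yaw 6.8 approach [-0.001  0.    -1.   ]
```

View pics/w6.png

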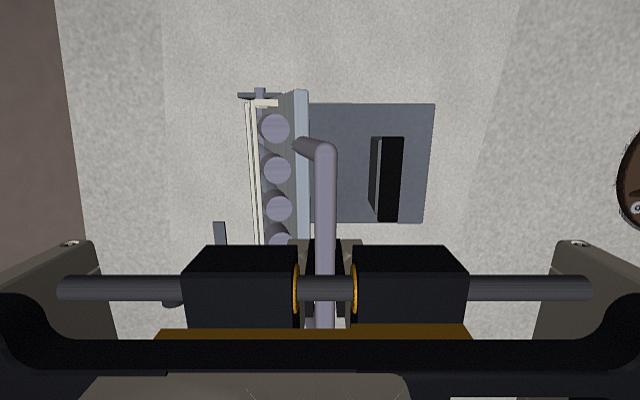

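View pics/scz6.png

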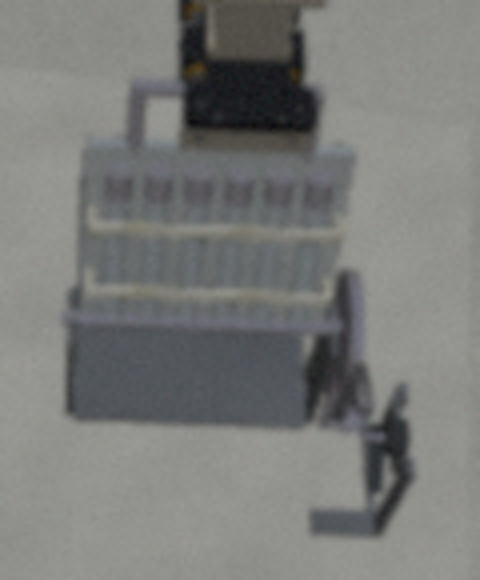

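```bash
python3 -m crank '[{"linear":[0.02,0.002,0.008],"rot":[0,0,0],"hand":0},{"linear":[0.01,0.001,0.004],"rot":[0,0,0],"hand":0}]'>/dev/null; python3 st.py
python3 - <<'E'
from w import *
s=eyes.snapshot("scene");c=s["image"][200:285,370:420,::-1]; cv2.imwrite("pics/scz7.png",cv2.resize(c,None,fx=7,fy=7,interpolation=cv2.INTER_CUBIC))
s=np.load("pics/scene0.npz");c=s["image"][200:285,370:420,::-1]; cv2.imwrite("pics/scz7b.png",cv2.resize(c,None,fx=7,fy=7,interpolation=cv2.INTER_CUBIC))
cv2.imwrite("pics/cmp.png",np.hstack([cv2.imread("pics/scz7b.png"),cv2.imread("pics/scz7.png")]))
E
```

```text
t 7.88 a 1.2525 r-err mm 3.86 lat mm -0.09 F xh,z [-7.2  3.7] tang(up) -5.68 rad(out) 5.77 M [ 0.69  2.73 -0.04] op 10.7 appr [-0.006 -0.001]
```

View pics/cmp.png

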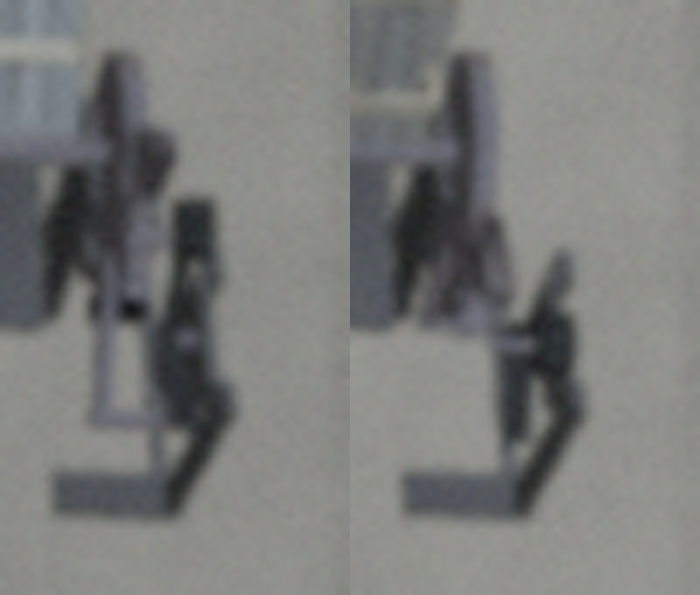

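The pawl, upright before (left), is now tipped over (right). Next I'll press a little more on the stop to be sure it's in contact.

```bash
python3 -m crank '[{"linear":[0.04,0.005,0.016],"rot":[0,-0.05,0],"hand":0}]'>/dev/null; python3 st.py; python3 -m crank '[{"linear":[0.04,0.005,0.014],"rot":[0,-0.03,0],"hand":0}]'>/dev/null; python3 st.py
```

```text
t 8.05 a 1.2573 r-err mm 3.9 lat mm -0.11 F xh,z [-9.68  4.2 ] tang(up) -7.91 rad(out) 6.99 M [ 0.64  4.1  -0.03] op 11.3 appr [-0.005 -0.001]
t 8.18 a 1.2603 r-err mm 3.93 lat mm -0.1 F xh,z [-11.3    4.15] tang(up) -9.49 rad(out) 7.4 M [ 0.77  4.5  -0.01] op 11.1 appr [-0.006 -0.002]
```

```bash
python3 - <<'E'
from st import *
from scipy.optimize import least_squares
Q=np.array([[.4916,.0586,.2237],[.5116,.0609,.2506],[.5433,.0646,.2806],[.5664,.0672,.2961],[.5838,.0693,.3053],[.5947,.0704,.3097]])
h=(Q-H)@xh;z=Q[:,2]-H[2]
r=least_squares(lambda c:np.hypot(h-c[0],z-c[1])-.21006,[0,0]);print(r.x,r.fun)
c=r.x;print(np.arctan2(z-c[1],-(h-c[0]))+.0238)
E
sed -i 's/^def state/H=H+0.0035*xh+np.array([0,0,0.005])\ndef tcp(a):\n    d=pos(a);return H+xh*d[0]+np.array([0,0,d[1]])\ndef state/' st.py; python3 st.py 1.0 8; python3 st.py 0.2 20
```

```text
[0.00380101 0.00556526] [ 2.15492885e-04 -1.64845183e-04 -1.88988735e-04 -7.15355946e-05
  1.90233860e-04  3.62850171e-05]
[0.57494315 0.73503462 0.94411036 1.0772973  1.17152756 1.22769738]
t 8.18 a 1.2368 r-err mm 0.42 lat mm -0.1 F xh,z [-11.3    4.15] tang(up) -9.31 rad(out) 7.62 M [ 0.77  4.5  -0.01] op 11.1 appr [-0.006 -0.002]
[-0.094 -0.009 -0.044] [-0.095 -0.011 -0.041] [-0.093 -0.011 -0.043] [-0.092 -0.011 -0.046] [-0.091 -0.011 -0.049] [-0.089 -0.01  -0.052] [-0.088 -0.01  -0.054] [-0.086 -0.01  -0.057] t 8.18 a 1.2368 r-err mm 0.42 lat mm -0.1 F xh,z [-11.3    4.15] tang(up) -9.31 rad(out) 7.62 M [ 0.77  4.5  -0.01] op 11.1 appr [-0.006 -0.002]
[-0.165 -0.017 -0.074] [-0.163 -0.019 -0.077] [-0.159 -0.018 -0.085] [-0.155 -0.018 -0.093] [-0.15  -0.017 -0.101] [-0.144 -0.017 -0.109] [-0.138 -0.016 -0.116] [-0.132 -0.015 -0.123] [-0.126 -0.015 -0.13 ] [-0.119 -0.014 -0.136] [-0.112 -0.013 -0.142] [-0.104 -0.012 -0.148] [-0.097 -0.011 -0.153] [-0.089 -0.01  -0.158] [-0.08  -0.009 -0.163] [-0.072 -0.008 -0.166] [-0.063 -0.007 -0.17 ] [-0.054 -0.006 -0.173] [-0.045 -0.005 -0.176] [-0.036 -0.004 -0.178]
```

```bash
python3 -m crank '[{"linear":[-0.095,-0.01,-0.03],"rot":[0,0,0],"hand":0},{"linear":[-0.1,-0.011,-0.04],"rot":[0,0,0],"hand":0},{"linear":[-0.1,-0.011,-0.045],"rot":[0,0,0],"hand":0},{"linear":[-0.1,-0.011,-0.05],"rot":[0,0,0],"hand":0},{"linear":[-0.1,-0.011,-0.055],"rot":[0,0,0],"hand":0},{"linear":[-0.1,-0.011,-0.06],"rot":[0,0,0],"hand":0}]'; python3 st.py 0.7 8
```

```text
clock: 8.93
tool_pos: [0.5614, 0.0666, 0.2934]
orientation: [178.7, 90.0, -84.5]
force: [-0.6, 0.2, 2.6]
opening: 0.0108
t 8.93 a 1.0529 r-err mm 0.49 lat mm -0.09 F xh,z [-0.53  2.64] tang(up) 0.84 rad(out) 2.56 M [ 0.28 -0.1  -0.03] op 10.8 appr [ 0.    -0.001]
[-0.126 -0.013 -0.09 ] [-0.126 -0.015 -0.088] [-0.122 -0.014 -0.094] [-0.118 -0.014 -0.099] [-0.113 -0.013 -0.104] [-0.109 -0.013 -0.109] [-0.104 -0.012 -0.114] [-0.099 -0.011 -0.118]
```

```bash
python3 -m crank '[{"linear":[-0.12,-0.013,-0.08],"rot":[0,0,0],"hand":0},{"linear":[-0.12,-0.014,-0.085],"rot":[0,0,0],"hand":0},{"linear":[-0.12,-0.014,-0.09],"rot":[0,0,0],"hand":0},{"linear":[-0.118,-0.014,-0.097],"rot":[0,0,0],"hand":0},{"linear":[-0.113,-0.013,-0.102],"rot":[0,0,0],"hand":0}]'; python3 st.py 0.5 8
```

```text
clock: 9.55
tool_pos: [0.5233, 0.0623, 0.2638]
orientation: [156.1, 90.0, -107.2]
force: [0.4, 0.8, 0.9]
opening: 0.011
t 9.55 a 0.8221 r-err mm 0.47 lat mm -0.02 F xh,z [0.44 0.92] tang(up) 0.95 rad(out) 0.38 M [ 0.44 -0.46 -0.01] op 11.0 appr [-0.    -0.001]
[-0.093 -0.01  -0.106] [-0.094 -0.011 -0.104] [-0.09  -0.01  -0.108] [-0.086 -0.01  -0.112] [-0.081 -0.009 -0.115] [-0.076 -0.009 -0.118] [-0.072 -0.008 -0.121] [-0.067 -0.008 -0.124]
```

```bash
python3 -m crank '[{"linear":[-0.095,-0.011,-0.104],"rot":[0,0,0],"hand":0},{"linear":[-0.094,-0.011,-0.106],"rot":[0,0,0],"hand":0},{"linear":[-0.09,-0.01,-0.11],"rot":[0,0,0],"hand":0},{"linear":[-0.086,-0.01,-0.114],"rot":[0,0,0],"hand":0},{"linear":[-0.081,-0.009,-0.117],"rot":[0,0,0],"hand":0},{"linear":[-0.076,-0.009,-0.12],"rot":[0,0,0],"hand":0}]'; python3 st.py 0.3 8
```

```text
clock: 10.3
tool_pos: [0.4892, 0.0583, 0.2203]
orientation: [115.5, 89.9, -147.7]
force: [0.9, -0.2, 0.2]
opening: 0.0108
t 10.3 a 0.5582 r-err mm 0.55 lat mm 0.02 F xh,z [0.85 0.18] tang(up) 0.6 rad(out) -0.63 M [ 0.32 -0.66 -0.03] op 10.8 appr [-0.001 -0.001]
[-0.048 -0.006 -0.103] [-0.052 -0.006 -0.1  ] [-0.049 -0.006 -0.102] [-0.046 -0.005 -0.103] [-0.043 -0.005 -0.105] [-0.039 -0.005 -0.106] [-0.036 -0.004 -0.107] [-0.032 -0.004 -0.108]
```

```bash
python3 -m crank '[{"linear":[-0.052,-0.006,-0.102],"rot":[0,0,0],"hand":0},{"linear":[-0.052,-0.006,-0.102],"rot":[0,0,0],"hand":0},{"linear":[-0.05,-0.006,-0.103],"rot":[0,0,0],"hand":0},{"linear":[-0.047,-0.005,-0.104],"rot":[0,0,0],"hand":0},{"linear":[-0.043,-0.005,-0.105],"rot":[0,0,0],"hand":0},{"linear":[-0.04,-0.005,-0.106],"rot":[0,0,0],"hand":0},{"linear":[-0.036,-0.004,-0.107],"rot":[0,0,0],"hand":0}]'; python3 st.py 0.05 8
```

```text
clock: 11.18
tool_pos: [0.4681, 0.0558, 0.1731]
orientation: [106.3, 89.9, -156.9]
force: [-0.5, 0.2, 0.4]
opening: 0.011
t 11.18 a 0.3122 r-err mm 1.14 lat mm -0.04 F xh,z [-0.52  0.36] tang(up) 0.18 rad(out) 0.6 M [ 0.24 -0.03 -0.02] op 11.0 appr [-0.002 -0.001]
[-0.013 -0.001 -0.116] [-0.027 -0.003 -0.111] [-0.023 -0.003 -0.112] [-0.02  -0.002 -0.113] [-0.016 -0.002 -0.114] [-0.012 -0.001 -0.114] [-0.009 -0.001 -0.114] [-0.005 -0.001 -0.115]
```

```bash
python3 -m crank '[{"linear":[-0.022,-0.003,-0.1],"rot":[0,0,0],"hand":0},{"linear":[-0.025,-0.003,-0.1],"rot":[0,0,0],"hand":0},{"linear":[-0.022,-0.003,-0.1],"rot":[0,0,0],"hand":0},{"linear":[-0.018,-0.002,-0.09],"rot":[0,0,0],"hand":0},{"linear":[-0.015,-0.002,-0.08],"rot":[0,0,0],"hand":0}]'; python3 st.py 0.0 8
```

```text
clock: 11.8
tool_pos: [0.4609, 0.055, 0.1424]
orientation: [100.8, 89.8, -162.4]
force: [-2.5, 0.7, -0.5]
opening: 0.0109
t 11.8 a 0.1632 r-err mm 1.75 lat mm -0.09 F xh,z [-2.45 -0.45] tang(up) -0.84 rad(out) 2.34 M [ 0.5   0.35 -0.05] op 10.9 appr [-0.004 -0.001]
[ 0.019  0.004 -0.075] [-0.008 -0.001 -0.071] [-0.006 -0.001 -0.071] [-0.005 -0.001 -0.071] [-0.003 -0.    -0.071] [-0.002 -0.    -0.071] [-0.    -0.    -0.071] [ 0.001  0.    -0.071]
```

```bash
python3 -m crank '[{"linear":[-0.004,-0.001,-0.06],"rot":[0,0,0],"hand":0},{"linear":[-0.006,-0.001,-0.055],"rot":[0,0,0],"hand":0},{"linear":[-0.005,-0.001,-0.05],"rot":[0,0,0],"hand":0}]'>/dev/null; python3 st.py; for i in 1 2; do python3 -m crank '[{"linear":[-0.003,0,-0.045],"rot":[0,0,0],"hand":0}]'>/dev/null; python3 st.py; done
```

```text
t 12.18 a 0.1111 r-err mm 2.04 lat mm -0.09 F xh,z [-2.27 -0.4 ] tang(up) -0.65 rad(out) 2.22 M [ 0.74  0.63 -0.03] op 11.3 appr [-0.005 -0.001]
t 12.3 a 0.0971 r-err mm 2.12 lat mm -0.1 F xh,z [-2.73 -0.55] tang(up) -0.81 rad(out) 2.66 M [ 0.71  0.81 -0.01] op 11.1 appr [-0.005 -0.001]
t 12.43 a 0.0833 r-err mm 2.21 lat mm -0.1 F xh,z [-2.4  -0.67] tang(up) -0.87 rad(out) 2.34 M [0.71 0.8  0.03] op 10.9 appr [-0.005 -0.001]
```

```bash
for i in 1 2; do python3 -m crank '[{"linear":[0,0,-0.04],"rot":[0,0,0],"hand":0}]'>/dev/null; python3 st.py; done; python3 w.py w8
```

```text
t 12.55 a 0.0708 r-err mm 2.25 lat mm -0.1 F xh,z [-3.91 -0.77] tang(up) -1.05 rad(out) 3.85 M [ 0.84  1.08 -0.1 ] op 10.8 appr [-0.006 -0.001]
t 12.68 a 0.0582 r-err mm 2.35 lat mm -0.11 F xh,z [-4.44 -1.2 ] tang(up) -1.45 rad(out) 4.36 M [ 0.86  1.12 -0.07] op 11.2 appr [-0.006 -0.001]
tcp [0.4584 0.0546 0.1203] [0.4584 0.0546 0.1201] F [-4.62  1.33 -1.2 ] M [ 0.86  1.12 -0.07] op 0.0112 t 12.675
jaw yaw 6.73 approach [-0.006 -0.001 -1.   ]
```

View pics/w8.png

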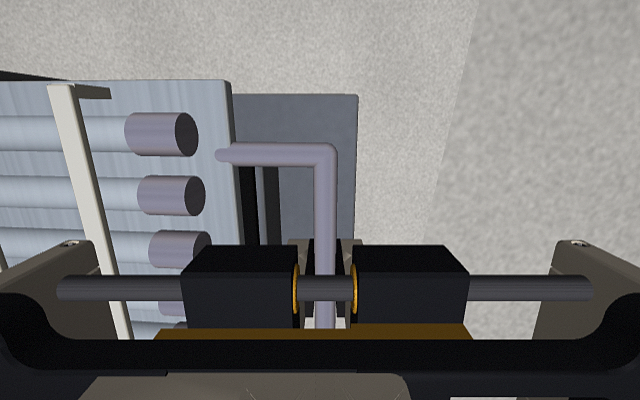

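```bash
for i in 1 2 3; do python3 -m crank '[{"linear":[-0.01,-0.001,-0.035],"rot":[0,0,0],"hand":0}]'>/dev/null; python3 st.py; done
```

```text
t 12.85 a 0.0477 r-err mm 2.45 lat mm -0.09 F xh,z [-1.77 -0.81] tang(up) -0.89 rad(out) 1.73 M [ 0.06  0.06 -0.  ] op 10.9 appr [-0.005 -0.001]
t 12.97 a 0.0382 r-err mm 2.48 lat mm -0.08 F xh,z [-1.23 -0.57] tang(up) -0.61 rad(out) 1.21 M [ 0.34  0.04 -0.05] op 11.0 appr [-0.004 -0.001]
t 13.1 a 0.0289 r-err mm 2.54 lat mm -0.05 F xh,z [-0.57 -0.72] tang(up) -0.74 rad(out) 0.55 M [ 0.17 -0.25  0.01] op 11.1 appr [-0.003 -0.001]
```

```bash
for i in 1 2 3 4; do python3 -m crank '[{"linear":[-0.003,0,-0.03],"rot":[0,0,0],"hand":0}]'>/dev/null; python3 st.py; done
```

```text
t 13.22 a 0.0202 r-err mm 2.55 lat mm -0.08 F xh,z [-0.68 -1.32] tang(up) -1.33 rad(out) 0.66 M [ 0.35  0.23 -0.02] op 10.9 appr [-0.003 -0.001]
t 13.35 a 0.0116 r-err mm 2.6 lat mm -0.06 F xh,z [-1.38 -0.41] tang(up) -0.42 rad(out) 1.37 M [ 0.31 -0.15 -0.01] op 11.2 appr [-0.003 -0.001]
t 13.47 a 0.0028 r-err mm 2.64 lat mm -0.02 F xh,z [-0.9  -1.97] tang(up) -1.98 rad(out) 0.9 M [ 0.12 -0.16 -0.05] op 10.8 appr [-0.002 -0.001]
t 13.6 a -0.0058 r-err mm 2.73 lat mm -0.04 F xh,z [ 0.27 -0.69] tang(up) -0.69 rad(out) -0.26 M [ 0.03 -0.35 -0.02] op 10.7 appr [-0.002 -0.001]
```

```bash
for i in 1 2 3; do python3 -m crank '[{"linear":[0,0,-0.03],"rot":[0,0,0],"hand":0}]'>/dev/null; python3 st.py; done
```

```text
t 13.72 a -0.0148 r-err mm 2.75 lat mm -0.05 F xh,z [-0.1  -0.96] tang(up) -0.95 rad(out) 0.12 M [ 0.23 -0.01  0.03] op 10.7 appr [-0.002 -0.001]
t 13.85 a -0.0239 r-err mm 2.82 lat mm -0.05 F xh,z [-0.47 -1.33] tang(up) -1.32 rad(out) 0.5 M [ 0.13 -0.21 -0.02] op 10.7 appr [-0.002 -0.001]
t 13.97 a -0.0324 r-err mm 2.87 lat mm -0.06 F xh,z [-1.65  1.47] tang(up) 1.52 rad(out) 1.6 M [ 0.3   0.32 -0.02] op 11.2 appr [-0.002 -0.001]
```

Possibly first contact; proceeding in 1 mm steps.

```bash
for i in 1 2; do python3 -m crank '[{"linear":[0,0,-0.015],"rot":[0,0,0],"hand":0}]'>/dev/null; python3 st.py; done; python3 -c "
from w import *
wristshot('w9')
s=eyes.snapshot('scene');c=s['image'][200:285,370:420,::-1]; cv2.imwrite('pics/sc9.png',cv2.resize(c,None,fx=7,fy=7,interpolation=cv2.INTER_CUBIC))"
```

```text
t 14.1 a -0.036 r-err mm 2.88 lat mm -0.06 F xh,z [-3.01  3.82] tang(up) 3.93 rad(out) 2.87 M [ 0.2   0.7  -0.02] op 10.8 appr [-0.002 -0.001]
t 14.22 a -0.0389 r-err mm 2.92 lat mm -0.02 F xh,z [-2.62  6.84] tang(up) 6.93 rad(out) 2.35 M [ 0.24  0.9  -0.01] op 10.7 appr [-0.002 -0.001]
tcp [0.4581 0.0547 0.0997] [0.4581 0.0547 0.0996] F [-2.76  1.08  6.84] M [ 0.24  0.9  -0.01] op 0.0107 t 14.225
jaw yaw 6.8 approach [-0.002 -0.001 -1.   ]
```

View pics/sc9.png

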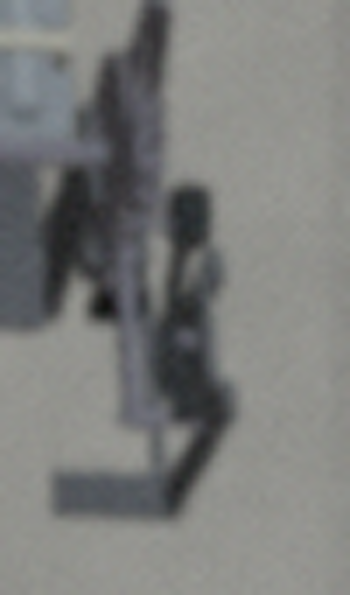

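View pics/w9.png

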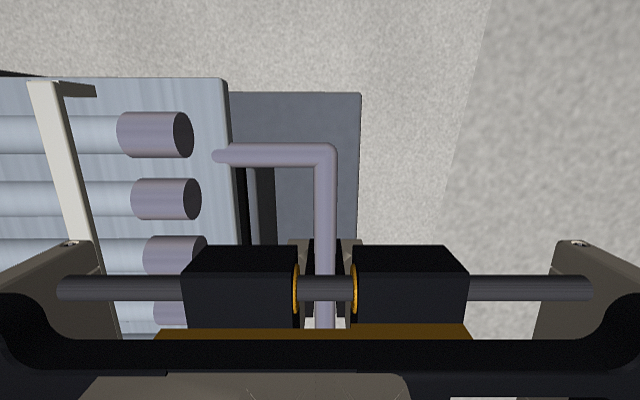

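```bash
python3 -m crank '[{"linear":[0,0,0],"rot":[0,0,0],"hand":0},{"linear":[0,0,0.01],"rot":[0,0,0],"hand":0}]'>/dev/null; python3 st.py; python3 -c "
from w import *
s=eyes.snapshot('scene');c=s['image'][200:285,370:420,::-1]; c=cv2.resize(c,None,fx=7,fy=7,interpolation=cv2.INTER_CUBIC); cv2.imwrite('pics/cmp10.png',np.hstack([cv2.imread('pics/scz7b.png'),c]))"
```

```text
t 14.57 a -0.0339 r-err mm 2.84 lat mm -0.02 F xh,z [-1.91  1.84] tang(up) 1.9 rad(out) 1.84 M [ 0.14  0.39 -0.04] op 11.1 appr [-0.001 -0.001]
```

View pics/cmp10.png

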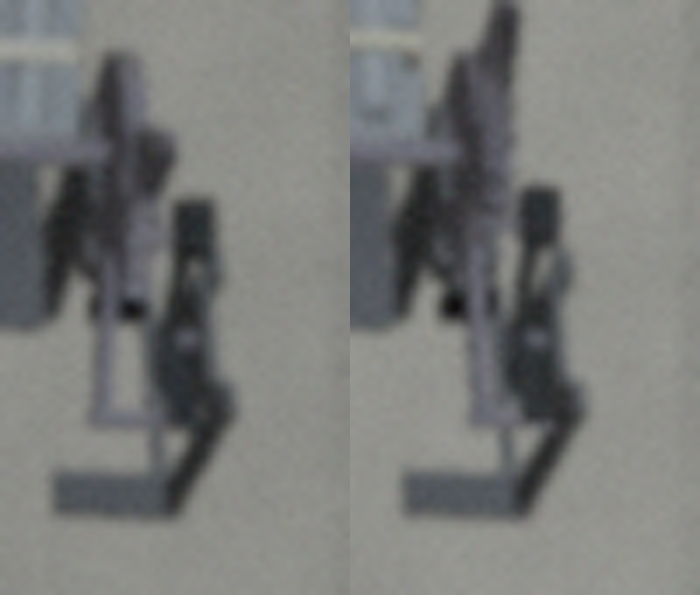

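```bash
python3 - <<'E'
from st import *
a,p=state();b=.33;n=12
q=tcp(a)
for k in range(1,n+1):
    t=tcp(a+(b-a)*k/n);print(((t-q)/.06).round(3),end=' ');q=t
E
```

```text
t 14.62 a -0.0338 r-err mm 2.84 lat mm -0.03 F xh,z [-2.03  3.48] tang(up) 3.54 rad(out) 1.91 M [0.19 0.52 0.06] op 10.9 appr [-0.001 -0.001]
[-0.004 -0.001  0.106] [-0.001 -0.     0.106] [0.002 0.    0.106] [0.005 0.001 0.106] [0.008 0.001 0.106] [0.011 0.001 0.106] [0.015 0.002 0.105] [0.018 0.002 0.105] [0.021 0.002 0.104] [0.024 0.003 0.103] [0.027 0.003 0.103] [0.03  0.004 0.102]
```

```bash
python3 -m crank '[{"linear":[-0.004,-0.001,0.08],"rot":[0,0,0],"hand":0},{"linear":[0,0,0.1],"rot":[0,0,0],"hand":0},{"linear":[0.002,0,0.106],"rot":[0,0,0],"hand":0},{"linear":[0.005,0,0.106],"rot":[0,0,0],"hand":0},{"linear":[0.008,0.001,0.106],"rot":[0,0,0],"hand":0},{"linear":[0.011,0.001,0.106],"rot":[0,0,0],"hand":0},{"linear":[0.015,0.002,0.105],"rot":[0,0,0],"hand":0}]'>/dev/null; python3 st.py;python3 -m crank '[{"linear":[0.018,0.002,0.1],"rot":[0,0,0],"hand":0},{"linear":[0.021,0.002,0.1],"rot":[0,0,0],"hand":0}]'>/dev/null; python3 st.py
```

```text
t 15.5 a 0.1764 r-err mm 1.75 lat mm -0.02 F xh,z [ 4.49 -5.96] tang(up) -5.08 rad(out) -5.47 M [-0.1  -1.44 -0.06] op 11.4 appr [-0.001 -0.001]
t 15.75 a 0.2387 r-err mm 1.5 lat mm -0.02 F xh,z [ 4.3  -5.65] tang(up) -4.47 rad(out) -5.51 M [ 0.06 -1.51  0.  ] op 11.0 appr [-0.    -0.001]
```

```bash
for i in 1 2 3; do python3 -m crank '[{"linear":[0.035,0.004,0.095],"rot":[0,0,0],"hand":0}]'>/dev/null; python3 st.py; done
```

```text
t 15.88 a 0.2673 r-err mm 1.36 lat mm -0.05 F xh,z [ 0.73 -4.48] tang(up) -4.13 rad(out) -1.89 M [ 0.47  0.18 -0.04] op 11.0 appr [-0.002 -0.001]
t 16.0 a 0.2957 r-err mm 1.3 lat mm -0.08 F xh,z [ 0.19 -6.56] tang(up) -6.22 rad(out) -2.09 M [ 0.18 -0.07 -0.02] op 10.7 appr [-0.003 -0.001]
t 16.12 a 0.3245 r-err mm 1.22 lat mm -0.07 F xh,z [ 1.62 -6.09] tang(up) -5.26 rad(out) -3.48 M [ 0.38 -0.31 -0.03] op 10.9 appr [-0.004 -0.001]
```

```bash
python3 -m crank '[{"linear":[0,0,0],"rot":[0,0,0],"hand":0}]'>/dev/null; python3 st.py; python3 -c "
from w import *
s=eyes.snapshot('scene');c=s['image'][200:285,370:420,::-1]; c=cv2.resize(c,None,fx=7,fy=7,interpolation=cv2.INTER_CUBIC); cv2.imwrite('pics/cmp11.png',np.hstack([cv2.imread('pics/scz7b.png'),c]))"
```

```text
t 16.25 a 0.3265 r-err mm 1.22 lat mm -0.05 F xh,z [ 0.19 -3.99] tang(up) -3.72 rad(out) -1.46 M [ 0.25 -0.28 -0.02] op 11.1 appr [-0.004 -0.001]
```

View pics/cmp11.png

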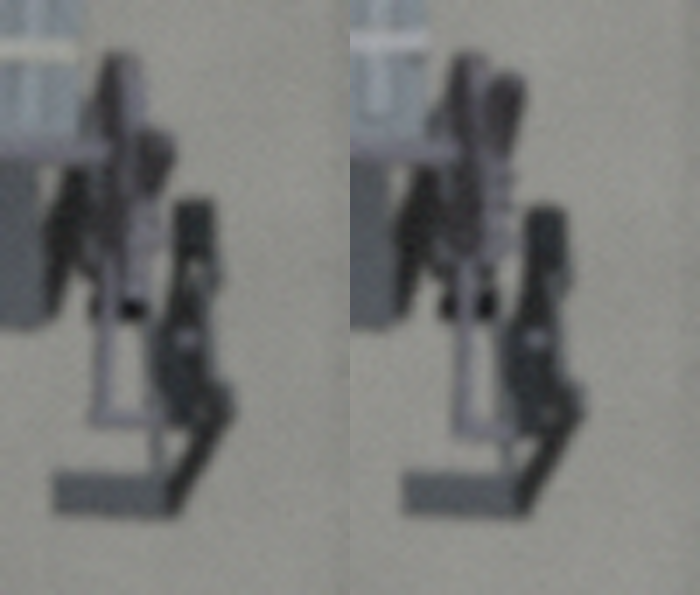

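```bash
for i in 1 2 3; do python3 -m crank '[{"linear":[-0.012,-0.001,-0.045],"rot":[0,0,0],"hand":0}]'>/dev/null; python3 st.py; done
```

```text
t 16.43 a 0.3117 r-err mm 1.27 lat mm -0.04 F xh,z [-0.77 -2.86] tang(up) -2.96 rad(out) -0.15 M [ 0.41  0.32 -0.08] op 11.1 appr [-0.004 -0.001]
t 16.55 a 0.2969 r-err mm 1.36 lat mm -0.06 F xh,z [-0.76 -2.28] tang(up) -2.4 rad(out) 0.06 M [ 0.41  0.21 -0.03] op 11.6 appr [-0.004 -0.001]
t 16.68 a 0.2824 r-err mm 1.42 lat mm -0.07 F xh,z [-0.77 -2.  ] tang(up) -2.13 rad(out) 0.18 M [ 0.4   0.25 -0.06] op 10.9 appr [-0.004 -0.001]
```

```bash
for i in 1 2 3; do python3 -m crank '[{"linear":[-0.008,-0.001,-0.03],"rot":[0,0,0],"hand":0}]'>/dev/null; python3 st.py; done
```

```text
t 16.8 a 0.2726 r-err mm 1.47 lat mm -0.06 F xh,z [-0.7  -1.55] tang(up) -1.68 rad(out) 0.25 M [0.43 0.26 0.  ] op 11.0 appr [-0.004 -0.001]
t 16.93 a 0.2636 r-err mm 1.49 lat mm -0.05 F xh,z [-1.16 -0.4 ] tang(up) -0.69 rad(out) 1.02 M [ 0.46  0.37 -0.  ] op 10.6 appr [-0.004 -0.001]
t 17.05 a 0.2554 r-err mm 1.52 lat mm -0.06 F xh,z [-2.57  2.31] tang(up) 1.59 rad(out) 3.07 M [ 0.52  0.77 -0.08] op 11.2 appr [-0.004 -0.001]
```

Contact near the expected first-notch angle; a smaller step to confirm it.

```bash
for i in 1 2; do python3 -m crank '[{"linear":[-0.004,0,-0.015],"rot":[0,0,0],"hand":0}]'>/dev/null; python3 st.py; done; python3 -c "
from w import *
s=eyes.snapshot('scene');c=s['image'][200:285,370:420,::-1]; c=cv2.resize(c,None,fx=7,fy=7,interpolation=cv2.INTER_CUBIC); cv2.imwrite('pics/cmp12.png',np.hstack([cv2.imread('pics/scz7b.png'),c]))"
```

```text
t 17.18 a 0.2523 r-err mm 1.5 lat mm -0.03 F xh,z [-4.29  3.11] tang(up) 1.94 rad(out) 4.93 M [ 0.36  0.97 -0.01] op 11.0 appr [-0.003 -0.001]
t 17.3 a 0.2496 r-err mm 1.51 lat mm -0.05 F xh,z [-3.98  4.46] tang(up) 3.34 rad(out) 4.96 M [ 0.37  1.12 -0.06] op 11.0 appr [-0.003 -0.001]
```

View pics/cmp12.png

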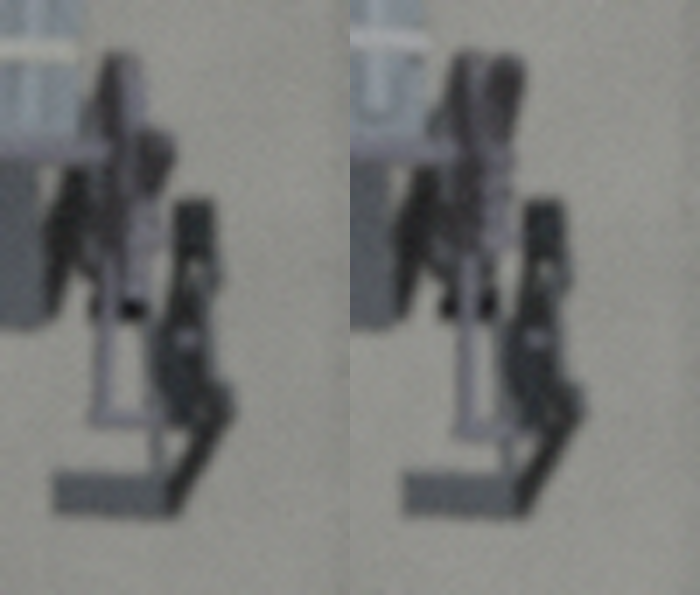

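```bash
python3 -m crank '[{"linear":[-0.012,-0.001,-0.02],"rot":[0,0,0],"hand":0}]'>/dev/null; python3 st.py;python3 -m crank '[{"linear":[-0.006,0,-0.02],"rot":[0,0,0],"hand":0}]'>/dev/null; python3 st.py
```

```text
t 17.48 a 0.2461 r-err mm 1.5 lat mm -0.0 F xh,z [-1.9   5.84] tang(up) 5.21 rad(out) 3.26 M [0.15 0.56 0.02] op 11.3 appr [-0.002 -0.001]
t 17.6 a 0.243 r-err mm 1.46 lat mm -0.04 F xh,z [-5.36  8.54] tang(up) 7.0 rad(out) 7.26 M [ 0.34  1.68 -0.08] op 10.9 appr [-0.001 -0.001]
```

```bash
python3 -m crank '[{"linear":[-0.01,-0.001,0.02],"rot":[0,0,0],"hand":0}]'>/dev/null; python3 st.py; python3 -m crank '[{"linear":[0,0,0],"rot":[0,0,0],"hand":0.16},{"linear":[0,0,0],"rot":[0,0,0],"hand":0.2},{"linear":[0,0,0],"rot":[0,0,0],"hand":0.25},{"linear":[0,0,0],"rot":[0,0,0],"hand":0.28},{"linear":[0,0,0],"rot":[0,0,0],"hand":0.28}]'; python3 st.py; python3 w.py w13
```

```text
t 17.73 a 0.2512 r-err mm 1.49 lat mm 0.01 F xh,z [ 2.06 -0.94] tang(up) -0.4 rad(out) -2.23 M [-0.31 -1.21 -0.07] op 11.0 appr [ 0.001 -0.001]
clock: 18.35
tool_pos: [0.4644, 0.0553, 0.16]
orientation: [-166.6, 89.9, -69.8]
force: [-0.0, 0.1, 0.4]
opening: 0.0244
t 18.35 a 0.248 r-err mm 1.42 lat mm -0.11 F xh,z [-0.02  0.39] tang(up) 0.38 rad(out) 0.11 M [ 0.13 -0.02  0.03] op 24.4 appr [ 0.    -0.001]
tcp [0.4644 0.0553 0.16  ] [0.4644 0.0554 0.16  ] F [-0.02  0.07  0.39] M [ 0.13 -0.02  0.03] op 0.0244 t 18.35
jaw yaw 6.84 approach [ 0.    -0.001 -1.   ]
```

View pics/w13.png

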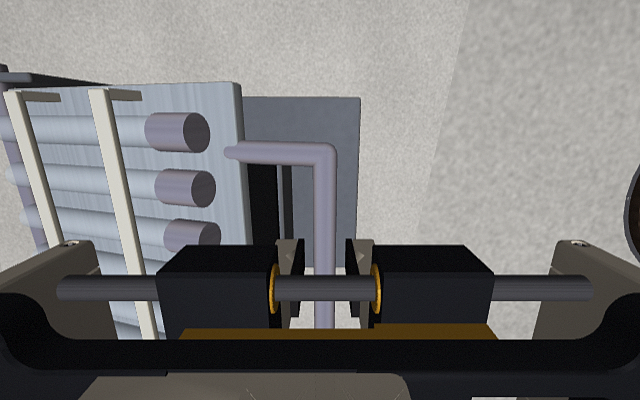

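The fingers are open and clear of the bar (bar at columns 317–335, pads at about 300 and 348). Next I'll retreat straight up.

```bash
python3 -m crank '[{"linear":[-0.01,0,0.1],"rot":[0,0,0],"hand":0.3},{"linear":[0,0,0.15],"rot":[0,0,0],"hand":0.3},{"linear":[0,0,0.2],"rot":[0,0,0],"hand":0.3},{"linear":[0,0,0.3],"rot":[0,0,0],"hand":0.3},{"linear":[0,0,0.5],"rot":[0,0,0],"hand":0.3},{"linear":[0,0,0.6],"rot":[0,0,0],"hand":0.3},{"linear":[0,0,0.3],"rot":[0,0,0],"hand":0.3},{"linear":[0,0,0],"rot":[0,0,0],"hand":0.3},{"linear":[0,0,0],"rot":[0,0,0],"hand":0.3}]'; python3 w.py w14; python3 - <<'E'
from w import *
s=np.load("pics/w14.npz");W=wcloud(s,s["A"],s["p"])
for v in range(150,260,10):
    r=W[v,280:370]; m=(r[:,2]>0.15)&(r[:,2]<0.21)&(abs(r[:,0]-.466)<.015); q=r[m]
    if m.sum()>4:
        z=q[:,2].max()-.006-.125; print(v,q.mean(0).round(4),q[:,2].max().round(4),"a",round(np.arcsin(z/.21006)+.0238,3))
s=eyes.snapshot('scene');c=s['image'][140:285,300:420,::-1];cv2.imwrite('pics/sc14.png',cv2.resize(c,None,fx=4,fy=4,interpolation=cv2.INTER_CUBIC))
E
```

```text
clock: 19.52
tool_pos: [0.4636, 0.0551, 0.2987]
orientation: [-87.0, 89.7, 9.9]
force: [0.2, -0.5, -0.1]
opening: 0.0266
tcp [0.4636 0.0551 0.2987] [0.4637 0.055  0.2987] F [ 0.24 -0.52 -0.06] M [ 0.02 -0.03 -0.01] op 0.0266 t 19.525
jaw yaw 6.85 approach [ 0.004  0.001 -1.   ]
150 [0.4718 0.0071 0.1829] 0.1852 a 0.285
160 [0.4707 0.0165 0.1827] 0.1847 a 0.282
170 [0.4695 0.0261 0.1828] 0.1844 a 0.281
180 [0.4683 0.0359 0.1828] 0.1846 a 0.282
190 [0.4672 0.0457 0.1833] 0.1845 a 0.282
200 [0.466  0.0559 0.1833] 0.1849 a 0.283
210 [0.4647 0.0663 0.1831] 0.1848 a 0.283
220 [0.4634 0.0768 0.1833] 0.1848 a 0.283
230 [0.4621 0.0877 0.1832] 0.1851 a 0.284
240 [0.4608 0.0989 0.183 ] 0.1847 a 0.282
250 [0.4673 0.1119 0.1815] 0.185 a 0.284
```

View pics/w14.png

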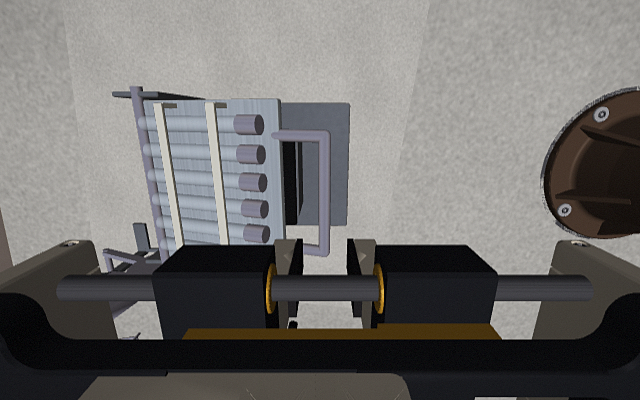

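View pics/sc14.png

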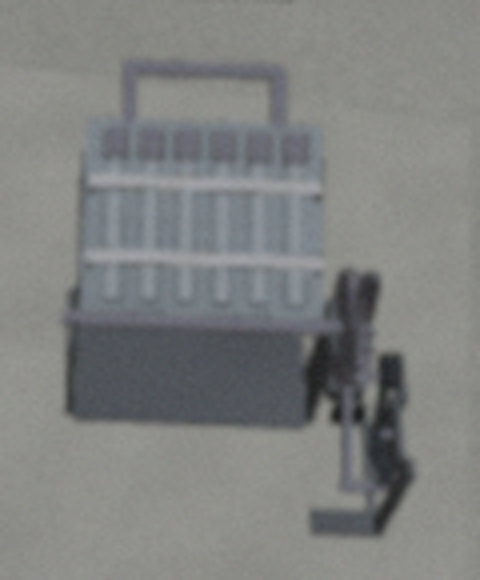

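The board sits at a ≈ 0.283 rad, which matches the first notch (third notch 0.607 − 0.32 = 0.287). The pawl is in and the robot is clear.

```bash
python3 -c "
from plant import ticket
print(ticket.close_job())"
```

```text
the job is handed in; nothing more can be done
None
```

The board is set in its first notch, let go of, and the job is handed in; no verdict was reported. It took about 19.5 s of the 72 s allowed.

- **Top:** I gripped the bar at about 0.607 rad (third notch) and lifted to the sprung stop. The force rose to about 9 N along the swing, of which 6 to 7 N is the stop. The scene picture showed the pawl tipped over.
- **Bottom:** I lowered the board until its rest was felt at about −0.02 rad. It pressed about 7 N at the bar, under the 13 N limit. The picture showed the pawl back in.
- **First notch:** I raised the board to about 0.35 rad and lowered it onto the pawl. After a press of about 7 N to confirm it was seated, I eased off, opened the fingers and retreated straight up.

**Last checks:**
- With the hand about 115 mm above the bar, wrist depth puts the board at 0.28 to 0.285 rad. That matches the expected 0.287.
- The pawl looks seated, as it did at the start.
- Wrist force is near zero.
- I did not measure the bystanders again. The arm kept well above the pipette and tip box and stayed away from the dish.

**Disagreements:**
- My hinge estimate and the arc the arm followed differed by 2 to 4 mm, so angles taken from the arm's position read about 0.02 to 0.03 rad low. I relied on felt contact and depth instead.
- Sideways loads along the board reached about 7 N while it was gripped.

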